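# Close the stall's light supply box

## Task

The grey supply box for the lights on this watch stall stands open. Take the white cover plate from the blue mat and seat it on the box, flat on the rim with both brass pins up through its holes, then turn the yellow latch over the cover as far as it goes, so that it holds the cover down. Leave the watches and the other things on the counter where they are.

Things in the scene. Friction and masses are not known exactly. Their poses are not given: they have to be found in the camera images.
- supply_box: Grey open-topped supply box, fixed on the counter: 168 x 100 x 60 mm (its x, y, z), flat rim 60 mm up. Origin: on the counter below the middle of the 120 x 100 mm opening (box spans x -108 to +60, y -50 to +50 mm; walls 6 mm). The solid shoulder at x -108 to -60 mm, level with the rim, carries the yellow latch.
- seat (a point): Middle of the box's opening at rim height; the cover's origin comes here when seated. Axes as the box's: x along its length, away from the latch; z up. Two upright brass pins, 8 mm thick, stand 16 mm above the rim (top 5 mm tapered to 3 mm) at (x, y) = (+46, +36) and (-46, -36) mm.
- cover: Loose white cover plate, 120 x 100 x 5 mm, about 0.2 kg, flat on the blue mat. Origin: centre of underside; x along the 120 mm side, z up. Two 13 mm through holes at (x, y) = (+46, +36) and (-46, -36) mm: it fits either way round (half turn). In the middle on top an upright black grip rib: 16 mm along x, 60 mm along y, from 5 to 37 mm above the underside.
- cover_grip (a point): Point on the cover's grip rib, 26 mm above the cover's underside, on its centre line; axes as the cover's. Pinch the rib across x.
- latch (a joint): Yellow turn latch, upright axis at box (x, y) = (-88, 0) mm. Rad, growing clockwise from above, stays by friction: 0 = arm along the box's +y, clear of the cover; 1.57 (stop) = arm along +x, across the cover's edge; lower stop -0.3. Starts -0.2 to 0.3. Arm 14 mm wide, 7 thick, reaches 48 mm from the axis, underside 68 mm above the counter: 3 mm above a seated cover.
- latch_grip (a point): Point on the latch's axis, at grip height (89 mm above the counter). It turns with the latch: x points along the arm, z up. The upright yellow wing to hold is 46 mm long along x (centred on the axis), 14 mm thick along y, and spans heights 75 to 101 mm above the counter.
- mat: Blue work mat, 200 x 240 x 4 mm, fixed on the counter; origin centre of underside. The cover starts on it.
- loupe: Black watchmaker's loupe, 36 mm across and 32 mm high, standing on the mat: bystander. Origin centre of underside.
- screwdriver: Red-handled screwdriver, 150 mm, lying between the mat and the box: bystander.
- gift_box: Orange gift box with a white lid, 90 x 90 x 71 mm: bystander. Origin centre of underside.
- watch_mat: Wristwatch (steel) with closed bracelet standing upright, about 60 x 40 x 70 mm: bystander, on the mat. Origin at the middle of its foot.
- watch_black: Wristwatch (black) with closed bracelet standing upright, about 60 x 40 x 70 mm: bystander, toward the far side of the counter. Origin at the middle of its foot.
- watch_orange: Wristwatch (orange) with closed bracelet standing upright, about 60 x 40 x 70 mm: bystander, toward the far side of the counter. Origin at the middle of its foot.
Mind the look-alikes: they are no part of the job. What is shaped like the cover but green or purple is not meant. Several things have the shape of the supply_box; the one meant has the colours described above.

How it is judged:
By the outcome, as a careful person would: the job done as asked, in the order asked, and still so for the second after the job is handed in, with the robot touching nothing.
It also fails if it takes over 48 s, if anything falls off the work surface, if the arm or the gripper's body presses on something with over 40 N, if the wrist force passes 120 N, or if a joint passes its speed limit or range.

## Robot

A 6-joint arm with a two-finger parallel gripper is mounted at the origin on the work surface. World frame = base frame: x ahead of the robot, y to its left, z up, the work surface at z = 0. Lengths are in m, angles in degrees, forces in N, time in s.
With the tool pointing down it reaches from about 0.35 to 0.875 m from the base axis. Payload 4.2 kg.
Tool frame: the origin (TCP) lies midway between the tips of the shut fingers; the grasp point (between the pads) lies 19 mm behind it; z points along the fingers, y is the line along which they close (so a half turn about z gives the same grasp; the last joint's range is limited). The gripper opens to 87 mm and grips with 3 to 60 N. Pads are 19 mm wide; open, the fingers measure 117 mm over their backs; the gripper's body (75 mm by 190 mm) begins 51 mm behind the grasp point.
Start: joints at [81.108, 22.042, 0.453, 0, -68.411, -14.817], TCP at [0.251, 0.572, 0.223] pointing down, gripper open.
Joint ranges: [-179.83, 179.83], [-69.29, 118.12], [-61.27, 80.66], [-181.25, 117.63], [-171.15, -9.14], [-177.46, 177.46]. Speed limits (degrees/s): [159.86, 159.86, 180, 180, 180, 180].

## Interface

Orientations are given as a 3x3 rotation matrix whose columns are the frame's x, y, z axes.
In Python, from station import * gives the robot as it stands.
- The arm moves only by the tool move_arm, never from a script. Its argument "targets" is text: rows parted by semicolons, each of 4 numbers parted by spaces: the shift along the world's x, y, z in units of 25 mm (1.0 is 25 mm), then the turn about the world's z in units of 5 degrees (1.0 is 5 degrees). In form: tx ty tz spin; .... A call has 1 to 10 rows; each row shifts and turns the commanded pose from where the row before left it; what a row does not reach is not made up. A row lasts 1/12 s, in which the tool goes at most 41.7 mm and 7.16 degrees, less where a joint would pass 70% of its speed; a pose out of reach is approached as far as the arm can. A call is refused whole if a number of a shift passes 1 or a number of a turn 1, either way. A call with a gripper value outside its range is refused whole. "gripper" is the finger opening in mm, from 0 to 87, set as the call begins (left out, the last holds). The fingers move at their own pace and stop on an object; the grip force is fixed at half the most. Time passes only in rows, so rows that do not move let the fingers close. It gives the time, the measured TCP pose, the force, the opening and the grip force at its end, in the units of the state.
- sense(): the state, without advancing time (a new reading comes with each control period).
- capture(name): name is "scene" or "top" or "wrist"; returns a dict with "image" (480x640x3 uint8, blue, green, red), "fx", "fy", "cx", "cy" (pixels), "D" ([k1, k2, p1, p2, k3] as OpenCV has them; the pictures are not rectified), "world_from_camera" (4x4, takes a point from camera to world coordinates); the wrist camera has in their place "hand_eye" (4x4, takes a point from camera to tool coordinates, whose origin is the TCP and whose axes are the flange's). Camera axes: x right, y up, looking along -z (the intrinsics and any distortion apply to the point x, -y, -z); pixel columns grow to the right and rows downward; lengths in m; the calibration is good to about 2 mm. A picture is of the moment at which its call begins: read the wrist's pose just before it. There is no depth.
- finish_job(): hands the job in; it is judged then, once.
The state is a dict: "time_s": time; "joints": joint angles; "joint_velocities": joint speeds; "effort": joint torques, N m; "tcp_pos": TCP position; "ee_rot": TCP orientation; "wrist_force": force on the tool from outside, world axes, zero at the start; "moment": the same for the moment, N m; "gripper_width": opening from 0.0 (shut) to 1.0 (fully open); "gripper_force": force on a finger pad.
Only numpy, scipy, OpenCV 4.12 (cv2) and the standard library are available. Lean on these libraries where they do the work, as an engineer would, in place of code of your own. Each camera call takes 0.05 s, during which the arm holds its last target. There are 200 camera calls.

## Working session

There is one attempt and no reset: what is moved stays moved. The work goes in short steps, Python scripts to look and compute and a tool call to move; the robot and the scene stay as the last step left them, time stands still between calls to the robot, and variables do not carry over. Pictures are saved under pics/ and viewed, at most 10 in all, crops included, and the job is handed in when it is done.

Besides the shell and the picture viewer there is one more tool, called after ">>>" in YAML: its name, and indented under it one key for each argument. move_arm: Moves the arm, as the interface text tells. Its arguments: {"type":"object","properties":{"targets":{"type":"string"},"gripper":{"type":"number"}},"required":["targets"]}

```bash
mkdir -p pics; cat > h.py <<'E'
from station import *
import numpy as np, cv2
def snap(n,fn):
    s=sense(); c=capture(n); cv2.imwrite('pics/'+fn,c['image'])
    np.save('pics/'+fn+'.npy',{'s':s,'c':c},allow_pickle=True); return s,c
def load(fn):
    d=np.load('pics/'+fn+'.npy',allow_pickle=True).item(); return d['s'],d['c']
def wfc(s,c):
    if 'world_from_camera' in c: return np.array(c['world_from_camera'])
    T=np.eye(4);T[:3,:3]=np.array(s['ee_rot']).reshape(3,3);T[:3,3]=s['tcp_pos'];return T@np.array(c['hand_eye'])
def K(c): return np.array([[c['fx'],0,c['cx']],[0,c['fy'],c['cy']],[0,0,1.]])
def ray(s,c,p,z):
    "pixels -> world on plane z"
    u=cv2.undistortPoints(np.array(p,float).reshape(-1,1,2),K(c),np.array(c['D'],float)).reshape(-1,2)
    T=wfc(s,c); d=np.c_[u[:,0],-u[:,1],-np.ones(len(u))]@T[:3,:3].T
    return T[:3,3]+d*((z-T[2,3])/d[:,2])[:,None]
E
python3 - <<'E'
from h import *
for n in('scene','top','wrist'):
    s,c=snap(n,n+'0.png'); print(n,np.round(wfc(s,c),3).tolist(),c['fx'],c['D'])
print(s['time_s'],s['tcp_pos'],s['ee_rot'],s['gripper_width'])
E
```

```text
scene [[-0.671, -0.418, 0.613, 1.312], [0.741, -0.37, 0.56, 0.685], [-0.007, 0.83, 0.558, 0.754], [0.0, 0.0, 0.0, 1.0]] 537.830796657659 [-0.01814295  0.          0.          0.          0.        ]
top [[0.017, 0.989, -0.144, 0.353], [-1.0, 0.017, -0.003, 0.014], [-0.0, 0.144, 0.99, 1.459], [0.0, 0.0, 0.0, 1.0]] 615.038891360341 [-0.01086206  0.          0.          0.          0.        ]
wrist [[-0.402, 0.888, 0.224, 0.313], [-0.916, -0.39, -0.096, 0.544], [0.002, -0.244, 0.97, 0.383], [0.0, 0.0, 0.0, 1.0]] 421.4471474098189 [-0.00445311  0.          0.          0.          0.        ]
0.1 [0.2510691  0.57176099 0.22155229] [[ 9.15530767e-01 -4.02247288e-01 -7.30607151e-04]
 [-4.02247943e-01 -9.15528871e-01 -1.86485967e-03]
 [ 8.12428038e-05  2.00122163e-03 -9.99997994e-01]] 1.000082560671916
```

View pics/top0.png

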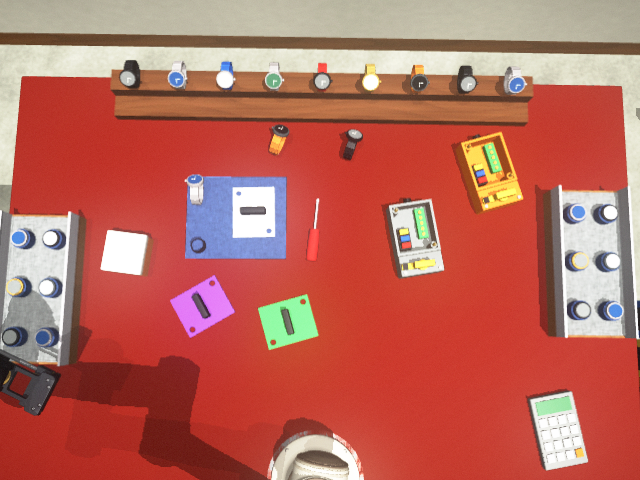

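View pics/scene0.png

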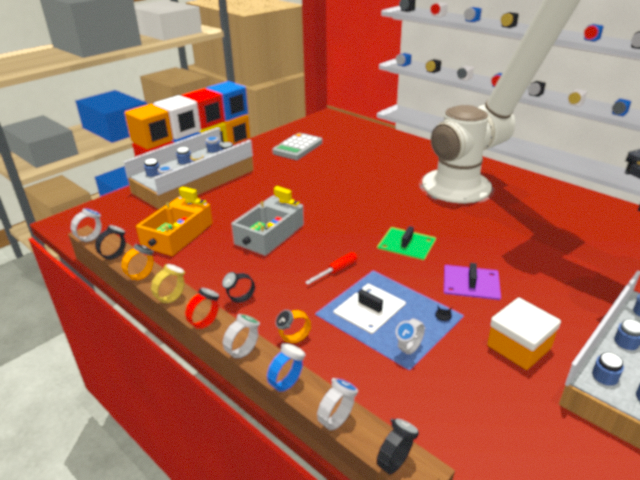

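Top view: the white cover is at (254,212) on the blue mat with its holes at (238,193) and (269,231). The grey box is at (415,238) with the yellow latch at (423,264), toward the robot. Both the orange box and the green and purple plates are look-alikes.

```bash
python3 - <<'E'
from h import *
s,c=load('top0.png'); im=c['image']; hsv=cv2.cvtColor(im,cv2.COLOR_BGR2HSV)
def big(mask,roi):
    m=np.zeros_like(mask);x0,y0,x1,y1=roi;m[y0:y1,x0:x1]=mask[y0:y1,x0:x1]
    cs,_=cv2.findContours(m,cv2.RETR_EXTERNAL,cv2.CHAIN_APPROX_NONE);return max(cs,key=cv2.contourArea)
def rect(k,z):
    w=ray(s,c,k.reshape(-1,2),z)[:,:2].astype(np.float32)*1000
    return cv2.minAreaRect(w), cv2.boundingRect(k)
white=cv2.inRange(hsv,(0,0,170),(179,50,255))
print('cover',rect(big(white,(225,180,285,245)),.009))
grey=cv2.inRange(hsv,(0,0,90),(179,60,255))
g=big(grey,(375,185,455,290));print('box',rect(g,.06))
a=cv2.boxPoints(cv2.minAreaRect(g));print(a.tolist())
yl=cv2.inRange(hsv,(22,120,120),(35,255,255));k=big(yl,(395,250,450,285));print('latch',rect(k,.09))
for p in ((238,193),(269,231),(254,212)): print(ray(s,c,[p],.009))
cv2.imwrite('pics/top0c.png',cv2.resize(im[180:290,370:460],None,fx=5,fy=5,interpolation=cv2.INTER_CUBIC))
E
```

```text
cover (((613.7427368164062, 158.1204071044922), (123.2232666015625, 98.77925109863281), 2.057616949081421), (233, 186, 42, 52))
box (((553.8294067382812, -219.19410705566406), (176.29824829101562, 104.7671890258789), 10.560832023620605), (388, 199, 56, 79))
[[385.4615478515625, 203.30770874023438], [429.69232177734375, 194.4615478515625], [444.73077392578125, 269.6538391113281], [400.5, 278.5]]
latch (((487.7828369140625, -227.53897094726562), (20.172529220581055, 58.31320571899414), 0.9842730760574341), (408, 259, 27, 10))
[[0.65830462 0.19710223 0.009     ]]
[[0.567204   0.11998602 0.009     ]]
[[0.61256457 0.15716685 0.009     ]]
```

View pics/top0c.png

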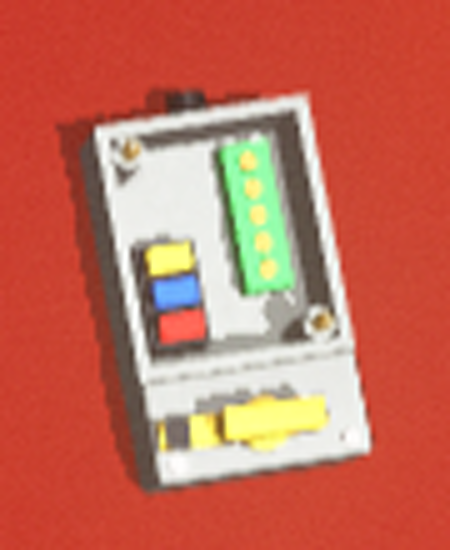

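The crop shows the pins at upper left and lower right, as specified. The latch arm (dark mark) points left, roughly along the box's +y. Sizes match: cover 123x99 mm, box 176x105 mm with its side wall included. I'll move over the cover next.

>>> move_arm:
  targets: "0.85 -0.97 0 -0.76;0.85 -0.97 0 -0.76;0.85 -0.97 0 -0.76;0.85 -0.97 0 -0.76;0.85 -0.97 0 -0.76;0.85 -0.97 0 -0.76;0.85 -0.97 0 -0.76;0.85 -0.97 0 -0.76;0.85 -0.97 0 -0.76;0.85 -0.97 0 -0.76"
  gripper: 60

```text
time_s: 0.98
tcp_pos: [0.4644, 0.3283, 0.2224]
ee_rot: [[0.471, -0.882, -0.0], [-0.882, -0.471, -0.0], [0.0, 0.0, -1.0]]
wrist_force: [-0.6, 0.4, 0.3]
gripper_width: 0.689
gripper_force: 0.0
```

>>> move_arm:
  targets: "0.85 -0.97 0 -0.76;0.85 -0.97 0 -0.76;0.85 -0.97 0 -0.76;0.85 -0.97 0 -0.76;0.85 -0.97 0 -0.76;0.85 -0.97 0 -0.76;0.85 -0.97 0 -0.76;0 0 0 0;0 0 0 0"

```text
time_s: 1.73
tcp_pos: [0.613, 0.1584, 0.2215]
ee_rot: [[0.027, -1.0, -0.001], [-1.0, -0.027, -0.001], [0.0, 0.002, -1.0]]
wrist_force: [0.4, 0.3, 0.1]
gripper_width: 0.689
gripper_force: 0.0
```

```bash
python3 - <<'E'
from h import *
s,c=snap('wrist','w1.png'); print(s['time_s'],s['tcp_pos'],np.round(s['ee_rot'],4).tolist(),s['joints'])
E
```

```text
1.7333 [0.61300877 0.15844383 0.22152701] [[0.0268, -0.9996, -0.0015], [-0.9996, -0.0268, -0.0005], [0.0005, 0.0015, -1.0]] [ 2.91034298e+01  2.29248405e+01  1.67834108e+00 -1.58942372e-02
 -6.88429767e+01 -2.75624466e+01]
```

View pics/w1.png

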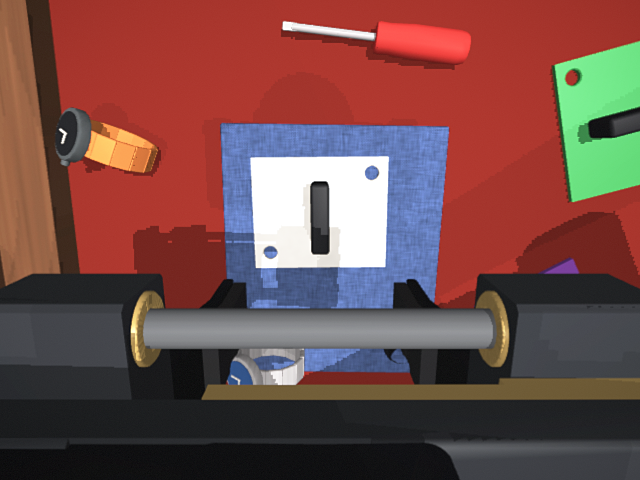

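Wrist view: the white cover is at (320,212) with its rib at (320,217). The watch is below the palm at (265,365), outside the cover. Refining the cover pose.

```bash
python3 - <<'E'
from h import *
s,c=load('w1.png'); im=c['image']; hsv=cv2.cvtColor(im,cv2.COLOR_BGR2HSV)
m=np.zeros((480,640),np.uint8); r=(slice(145,272),slice(240,400)); m[r]=cv2.inRange(hsv,(0,0,150),(179,60,255))[r]
cs,h=cv2.findContours(m,cv2.RETR_CCOMP,cv2.CHAIN_APPROX_NONE)
o=max(cs,key=cv2.contourArea); w=ray(s,c,o.reshape(-1,2),.009)[:,:2].astype(np.float32)*1000
print(cv2.minAreaRect(w))
for k in cs:
    A=cv2.contourArea(k)
    if 80<A<9000: 
        (u,v),_,_=cv2.minAreaRect(k); print(A,u,v,ray(s,c,[(u,v)],.009)[0]*1000)
b=np.zeros_like(m);b[r]=cv2.inRange(im,(0,0,0),(70,70,70))[r]
cs,_=cv2.findContours(b,0,1);k=max(cs,key=cv2.contourArea);w=ray(s,c,k.reshape(-1,2),.041)[:,:2].astype(np.float32)*1000
print('rib',cv2.minAreaRect(w),cv2.boundingRect(k))
E
```

```text
((613.245361328125, 156.36245727539062), (120.81835174560547, 100.9403305053711), 1.9992130994796753)
138.5 269.7500305175781 251.75001525878906 [657.86629159 193.06785935   9.        ]
1456.0 319.3456115722656 217.5155792236328 [613.18981202 159.95800339   9.        ]
166.0 371.0000305175781 172.50001525878906 [568.95640484 118.67110474   9.        ]
rib ((613.3692626953125, 154.67013549804688), (14.182441711425781, 59.403175354003906), 1.8346831798553467) (311, 182, 18, 72)
```

>>> move_arm:
  targets: "0 -0.09 -1 0.1;0 0 -1 0;0 0 -1 0;0 0 -1 0;0 0 -1 0;0 0 -1 0;0 0 -1 0;0 0 -0.8 0;0 0 -0.5 0;0 0 0 0"

```text
time_s: 2.62
tcp_pos: [0.6095, 0.158, 0.0118]
ee_rot: [[0.04, -0.999, -0.006], [-0.999, -0.04, -0.003], [0.002, 0.006, -1.0]]
wrist_force: [-1.0, -0.3, -0.4]
gripper_width: 0.692
gripper_force: 0.0
```

>>> move_arm:
  targets: "0 0 0 0;0 0 0 0;0 0 0 0;0 0 0 0;0 0 0 0;0 0 0 0"
  gripper: 5

```text
time_s: 3.12
tcp_pos: [0.6128, 0.1579, 0.0158]
ee_rot: [[0.038, -0.999, 0.001], [-0.999, -0.038, 0.001], [-0.001, -0.001, -1.0]]
wrist_force: [-0.1, -0.4, -0.1]
gripper_width: 0.316
gripper_force: 0.0
```

>>> move_arm:
  targets: "0 0 0 0;0 0 0 0;0 0 0 0;0 0 0 0;0 0 0 0"

```text
time_s: 3.53
tcp_pos: [0.6126, 0.1577, 0.0153]
ee_rot: [[0.038, -0.999, 0.0], [-0.999, -0.038, 0.0], [-0.0, -0.0, -1.0]]
wrist_force: [-0.5, -0.3, 2.1]
gripper_width: 0.179
gripper_force: 30.0
```

>>> move_arm:
  targets: "0 0 0.4 0;0 0 0.8 0;0 0 1 0;0 0 1 0;0 0 1 0;0 0 1 0;0 0 1 0;0 0 0.8 0;0 0 0 0"

```text
time_s: 4.28
tcp_pos: [0.6148, 0.1585, 0.1957]
ee_rot: [[0.039, -0.999, 0.009], [-0.999, -0.039, 0.003], [-0.003, -0.009, -1.0]]
wrist_force: [1.3, 0.2, -1.2]
gripper_width: 0.181
gripper_force: 30.0
```

>>> move_arm:
  targets: "-0.26 -0.95 0.2 0.14;-0.26 -0.95 0.2 0.14;-0.26 -0.95 0.2 0.14;-0.26 -0.95 0.2 0.14;-0.26 -0.95 0.2 0.14;-0.26 -0.95 0.2 0.14;-0.26 -0.95 0.2 0.14;-0.26 -0.95 0.2 0.14;-0.26 -0.95 0.2 0.14;-0.26 -0.95 0.2 0.14"

```text
time_s: 5.12
tcp_pos: [0.5461, -0.0807, 0.2389]
ee_rot: [[0.16, -0.987, -0.003], [-0.987, -0.16, 0.0], [-0.001, 0.003, -1.0]]
wrist_force: [0.8, -0.9, -2.4]
gripper_width: 0.183
gripper_force: 30.0
```

>>> move_arm:
  targets: "-0.26 -0.95 0.2 0.14;-0.26 -0.95 0.2 0.14;0 0 0 0;0 0 0 0;0 0 0 0;0 0 0 0"

```text
time_s: 5.62
tcp_pos: [0.5343, -0.1265, 0.2492]
ee_rot: [[0.184, -0.983, -0.002], [-0.983, -0.184, 0.0], [-0.001, 0.001, -1.0]]
wrist_force: [-0.4, -0.1, -1.6]
gripper_width: 0.184
gripper_force: 30.0
```

```bash
python3 - <<'E'
from h import *
s,c=snap('wrist','w2.png'); print(s['time_s'],s['tcp_pos'],np.round(s['ee_rot'],4).tolist(),s['gripper_width'])
E
```

```text
5.6167 [ 0.53430248 -0.12652214  0.24915847] [[0.1845, -0.9828, -0.0015], [-0.9828, -0.1845, 0.0004], [-0.0007, 0.0014, -1.0]] 0.18416343857910827
```

View pics/w2.png

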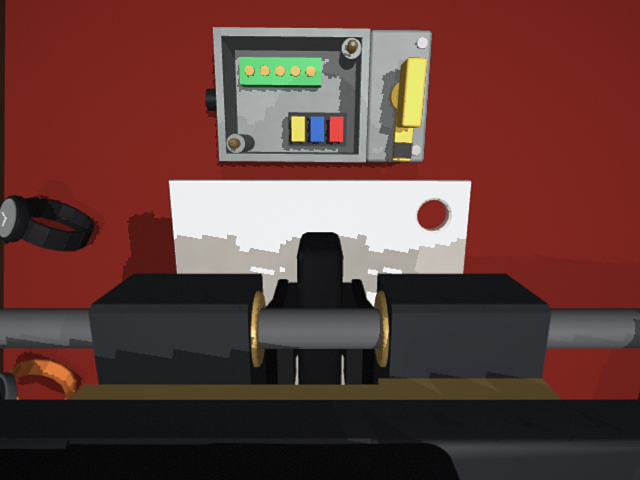

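Wrist view: the whole box is visible, with pins near (352,46) and (235,142) and the latch wing at (412,92). The held cover is at the front, with its front edge at row 181 and a hole at (433,214).

```bash
python3 - <<'E'
from h import *
s,c=load('w2.png'); im=c['image']; hsv=cv2.cvtColor(im,cv2.COLOR_BGR2HSV)
red=cv2.inRange(hsv,(0,140,40),(8,255,255))|cv2.inRange(hsv,(172,140,40),(179,255,255))
m=np.zeros((480,640),np.uint8); m[15:172,217:450]=255-red[15:172,217:450]
m[:,205:217]=0
m=cv2.morphologyEx(m,cv2.MORPH_CLOSE,np.ones((9,9)))
cs,_=cv2.findContours(m,0,1);k=max(cs,key=cv2.contourArea)
m2=np.zeros_like(m);m2[15:172,205:450]=255-red[15:172,205:450];m2=cv2.morphologyEx(cv2.morphologyEx(m2,cv2.MORPH_CLOSE,np.ones((15,15))),cv2.MORPH_OPEN,np.ones((35,35)))
cs,_=cv2.findContours(m2,0,1);k=max(cs,key=cv2.contourArea);print('bb',cv2.boundingRect(k))
w=ray(s,c,k.reshape(-1,2),.06)[:,:2].astype(np.float32)*1000
r=cv2.minAreaRect(w);print('box',r)
# pins
br=cv2.inRange(hsv,(10,70,50),(25,255,220))
for x0,y0,x1,y1 in((335,30,370,62),(222,130,252,158)):
    q=np.zeros_like(m);q[y0:y1,x0:x1]=br[y0:y1,x0:x1];M=cv2.moments(q,True);p=(M['m10']/M['m00'],M['m01']/M['m00'])
    print('pin',M['m00'],p,ray(s,c,[p],.07)[0]*1000)
yl=cv2.inRange(hsv,(22,120,60),(35,255,255));q=np.zeros_like(m);q[45:170,380:440]=yl[45:170,380:440]
cs,_=cv2.findContours(q,0,1);k=max(cs,key=cv2.contourArea);bx=cv2.minAreaRect(k);print('wing px',bx, ray(s,c,[(412,62),(410,123)],.101)*1000)
zt=s['tcp_pos'][2]-.0113+.005
wh=255-0*m;wh=cv2.inRange(hsv,(0,0,90),(179,60,255));q=np.zeros_like(m);q[175:240,160:480]=wh[175:240,160:480]
e=[(u,175+int(np.argmax(q[175:200,u]>0))) for u in range(185,460,5)]
E=ray(s,c,e,zt)*1000;f=np.polyfit(E[:,0],E[:,1],1);print('edge slope deg',np.degrees(np.arctan(f[0])),'y at',f)
for row in(190,200,210):
    u=np.where(q[row]>0)[0];print('sides',u[0],u[-1]+1,ray(s,c,[(u[0],row),(u[-1]+1,row)],zt)[:,:2].tolist())
h=cv2.inRange(red,200,255);q=np.zeros_like(m);q[194:234,412:455]=h[194:234,412:455];M=cv2.moments(q,True);p=(M['m10']/M['m00'],M['m01']/M['m00']);print('hole',M['m00'],p,ray(s,c,[p],zt)[0]*1000)
cv2.imwrite('pics/z.png',cv2.resize(im[20:180,200:450],None,fx=3,fy=3,interpolation=cv2.INTER_CUBIC))
E
```

```text
bb (214, 27, 216, 136)
box ((551.7020874023438, -223.98757934570312), (168.96575927734375, 100.66268157958984), 10.039281845092773)
pin 95.0 (351.4315789473684, 46.421052631578945) [ 535.64689001 -262.63989164   70.        ]
pin 81.0 (234.11111111111111, 142.92592592592592) [ 612.02905847 -177.04133059   70.        ]
wing px ((405.9740295410156, 99.90455627441406), (32.904449462890625, 86.04710388183594), 5.314545154571533) [[ 494.03817026 -254.34341596  101.        ]
 [ 485.92095533 -215.02376602  101.        ]]
edge slope deg 10.633022448493156 y at [ 1.87741514e-01 -2.79356050e+02]
sides 170 471 [[0.6018815969153714, -0.1623545148808958], [0.48428897697562745, -0.18442520110684016]]
sides 171 470 [[0.6010899430513712, -0.15844270541267047], [0.4836001510142571, -0.18048748927945157]]
sides 171 469 [[0.6006844027701408, -0.1544112821021461], [0.4829030093861668, -0.17650397726132977]]
hole 626.0 (431.29392971246006, 213.9888178913738) [ 497.43337539 -172.12120818  242.85846635]
```

View pics/z.png

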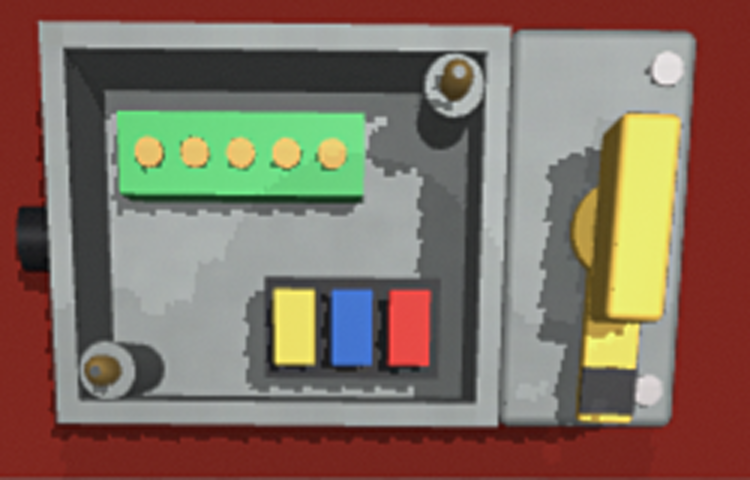

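>>> move_arm:
  targets: "0.4 -0.91 0 -0.1;0.4 -0.91 0 0;0.4 -0.91 0 0;0.39 -0.93 0 0;0 0 -0.9 0;0 0 -0.9 0;0 0 -1 0;0 0 -1 0;0 0 -1 0;0 0 -0.9 0"

```text
time_s: 6.5
tcp_pos: [0.5741, -0.2177, 0.1055]
ee_rot: [[0.176, -0.984, -0.002], [-0.984, -0.176, 0.0], [-0.001, 0.001, -1.0]]
wrist_force: [-0.3, -0.3, -3.0]
gripper_width: 0.185
gripper_force: 30.0
```

>>> move_arm:
  targets: "0 0 -0.2 0;0 0 0 0;0 0 0 0;0 0 0 0"

```text
time_s: 6.83
tcp_pos: [0.5758, -0.2188, 0.1044]
ee_rot: [[0.176, -0.984, 0.004], [-0.984, -0.176, -0.001], [0.002, -0.003, -1.0]]
wrist_force: [0.4, 0.0, -2.3]
gripper_width: 0.185
gripper_force: 30.0
```

```bash
python3 - <<'E'
from h import *
s,c=snap('wrist','w3.png'); print(s['time_s'],s['tcp_pos'],np.round(s['ee_rot'],4).tolist(),s['gripper_width'])
cv2.imwrite('pics/w3c.png',cv2.resize(c['image'][150:310,140:500],None,fx=2,fy=2))
E
```

```text
6.8333 [ 0.57582734 -0.21879373  0.10444644] [[0.1761, -0.9844, 0.0035], [-0.9844, -0.1761, -0.001], [0.0016, -0.0033, -1.0]] 0.18499494796660523
```

View pics/w3c.png

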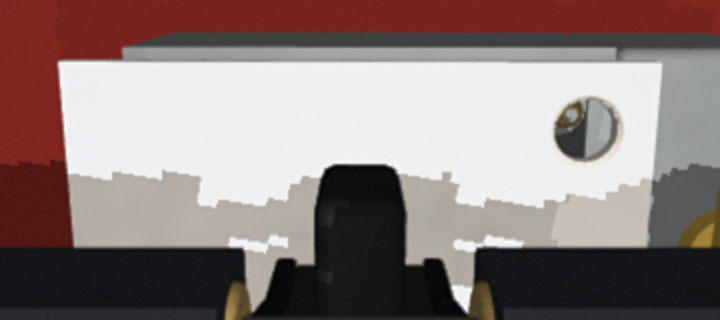

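Through the front hole at about px (434,214) the pin tip shows at about (425,208). I'll compute the offset in world coordinates.

```bash
python3 - <<'E'
from h import *
s,c=load('w3.png'); im=c['image']
zu=s['tcp_pos'][2]-.0113
hsv=cv2.cvtColor(im,cv2.COLOR_BGR2HSV)
wh=cv2.inRange(hsv,(0,0,210),(179,40,255))[185:245,405:465]
cs,h=cv2.findContours(wh,cv2.RETR_CCOMP,cv2.CHAIN_APPROX_NONE)
for i,k in enumerate(cs):
    if h[0][i][3]>=0 and cv2.contourArea(k)>150:
        e=cv2.fitEllipse(k);p=(e[0][0]+405,e[0][1]+185);H=ray(s,c,[p],zu+.005)[0]*1000;print('hole',p,e[1],H)
P=ray(s,c,[(424.5,208)],.076)[0]*1000;print('pin tip',P)
wh=cv2.inRange(hsv,(0,0,205),(179,40,255))
e=[(u,172+int(np.argmax(wh[172:195,u]>0))) for u in range(185,440,5)]
E=ray(s,c,e,zu+.005)*1000;f=np.polyfit(E[:,0],E[:,1],1);print('slope',np.degrees(np.arctan(f[0])))
# box far edge
cv2.imwrite('pics/w3h.png',cv2.resize(im[185:245,395:475],None,fx=8,fy=8))
print(im[196:222:2,414:450:3].sum(2))
E
```

```text
hole (433.25045585632324, 214.07969284057617) (32.63750076293945, 36.38172912597656) [ 537.86640781 -264.19993147   98.14643694]
pin tip [ 535.86380466 -263.4683214    76.        ]
slope 10.145850219296275
[[717 718 718 718 718 719 724 720 722 718 716 715]
 [718 717 717 718 720 669 615 536 594 718 719 716]
 [718 718 718 715 611 387 458 483 483 436 668 721]
 [717 718 722 573 252 160 466 492 487 402 560 691]
 [718 721 685 295 358 187 446 496 486 487 313 579]
 [718 719 554 487 492 220 209 495 485 495 401 483]
 [717 705 213 328 488 200 180 493 484 492 515 433]
 [721 585 205 231 388 207 160 488 479 517 517 268]
 [722 498 175 159 206 181 173 488 479 521 514 261]
 [718 381 275 299 299 152 194 486 477 519 506 263]
 [718 362 265 195 142 156 224 481 480 518 507 275]
 [720 325 152 157 155 156 222 483 484 516 490 327]
 [721 482 147 156 152 153 260 479 476 485 346 416]]
```

View pics/w3h.png

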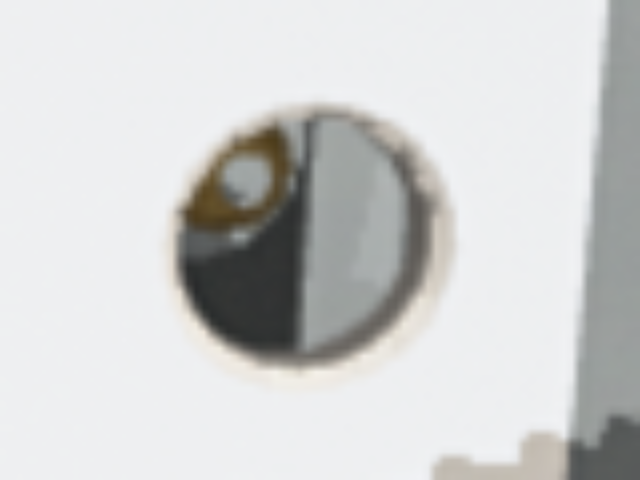

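>>> move_arm:
  targets: "0 0 0 0;0 0 0 0;0 0 0 0;0 0 0 0"

```text
time_s: 7.22
tcp_pos: [0.5744, -0.2188, 0.103]
ee_rot: [[0.175, -0.985, 0.001], [-0.985, -0.175, -0.0], [0.0, -0.001, -1.0]]
wrist_force: [-0.3, 0.3, -2.0]
gripper_width: 0.18
gripper_force: 30.0
```

>>> move_arm:
  targets: "-0.02 0.03 0 0;0 0 -0.2 0;0 0 -0.2 0;0 0 -0.2 0;0 0 -0.2 0;0 0 0 0;0 0 0 0;0 0 0 0"

```text
time_s: 7.88
tcp_pos: [0.5739, -0.2181, 0.0825]
ee_rot: [[0.175, -0.985, 0.0], [-0.985, -0.175, -0.0], [0.0, 0.0, -1.0]]
wrist_force: [-0.4, -0.3, -2.0]
gripper_width: 0.185
gripper_force: 30.0
```

```bash
python3 - <<'E'
from h import *
s,c=snap('wrist','w4.png'); print(s['time_s'],s['tcp_pos'],np.round(s['wrist_force'],1))
cv2.imwrite('pics/w4h.png',cv2.resize(c['image'][160:270,130:490],None,fx=2.2,fy=2.2))
E
```

```text
7.8833 [ 0.57392781 -0.21807468  0.08249397] [-0.4 -0.3 -2. ]
```

View pics/w4h.png

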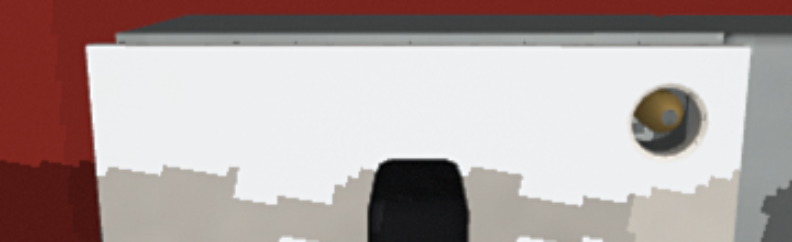

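The pin tip now sits centred in the front hole at px (433,213), with no contact force. Lowering to the rim.

>>> move_arm:
  targets: "0 0 -0.15 0;0 0 -0.15 0;0 0 -0.12 0;0 0 0 0;0 0 0 0"

```text
time_s: 8.35
tcp_pos: [0.5736, -0.218, 0.0718]
ee_rot: [[0.175, -0.985, -0.001], [-0.985, -0.175, 0.0], [-0.0, 0.001, -1.0]]
wrist_force: [-0.4, 0.6, -2.2]
gripper_width: 0.182
gripper_force: 30.0
```

>>> move_arm:
  targets: "0 0 -0.04 0;0 0 0 0;0 0 0 0"

```text
time_s: 8.6
tcp_pos: [0.5739, -0.218, 0.0713]
ee_rot: [[0.175, -0.985, 0.0], [-0.985, -0.175, -0.0], [0.0, -0.0, -1.0]]
wrist_force: [0.1, 0.8, -0.2]
gripper_width: 0.183
gripper_force: 30.0
```

Contact at the expected height, so I'll release and rise.

>>> move_arm:
  targets: "0 0 0 0;0 0 0 0;0 0 0 0;0 0 0 0;0 0 0 0;0 0 0 0"
  gripper: 44

```text
time_s: 9.1
tcp_pos: [0.5738, -0.218, 0.0711]
ee_rot: [[0.175, -0.985, 0.0], [-0.985, -0.175, -0.0], [0.0, -0.0, -1.0]]
wrist_force: [0.2, -1.1, -0.0]
gripper_width: 0.484
gripper_force: 0.0
```

>>> move_arm:
  targets: "0 0 0.3 0;0 0 0.6 0;0 0 1 0;0 0 1 0;0 0 1 0;0 0 1 0;0 0.8 0.8 0;0 0.9 0 0;0 0.9 0 0;0 0 0 0"

```text
time_s: 9.93
tcp_pos: [0.5739, -0.1503, 0.215]
ee_rot: [[0.178, -0.984, 0.002], [-0.984, -0.178, 0.001], [-0.0, -0.002, -1.0]]
wrist_force: [0.2, -0.1, -0.2]
gripper_width: 0.505
gripper_force: 0.0
```

>>> move_arm:
  targets: "0 0 0 0;0 0 0 0;0 0 0 0"

```text
time_s: 10.18
tcp_pos: [0.5737, -0.1536, 0.2135]
ee_rot: [[0.175, -0.985, -0.0], [-0.985, -0.175, -0.0], [0.0, 0.0, -1.0]]
wrist_force: [0.4, 0.5, 0.6]
gripper_width: 0.504
gripper_force: 0.0
```

```bash
python3 - <<'E'
from h import *
s,c=snap('wrist','w5.png'); print(s['time_s'],s['tcp_pos'],np.round(s['ee_rot'],4).tolist(),s['gripper_width'])
E
```

```text
10.1833 [ 0.57369501 -0.15364457  0.21352579] [[0.1746, -0.9846, -0.0002], [-0.9846, -0.1746, -0.0002], [0.0002, 0.0003, -1.0]] 0.5039327101928255
```

View pics/w5.png

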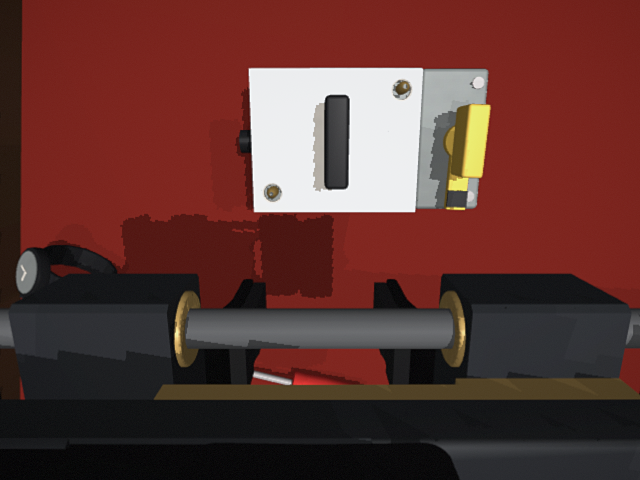

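Both brass pins show up through the cover's holes at (401,88) and (272,192), and the cover covers the opening squarely. The latch wing is at (472,141). Next I'll measure the wing.

```bash
python3 - <<'E'
from h import *
for fn,roi in(('w5.png',(90,215,430,500)),('w2.png',(45,170,385,440))):
    s,c=load(fn); im=c['image']; hsv=cv2.cvtColor(im,cv2.COLOR_BGR2HSV); y0,y1,x0,x1=roi
    V=hsv[y0:y1,x0:x1,2]; Y=cv2.inRange(hsv,(22,100,60),(35,255,255))[y0:y1,x0:x1]
    t=215
    m=np.zeros((480,640),np.uint8);m[y0:y1,x0:x1]=Y&((V>t)*255).astype(np.uint8)
    cs,_=cv2.findContours(m,0,1);k=max(cs,key=cv2.contourArea)
    w=ray(s,c,k.reshape(-1,2),.101)[:,:2].astype(np.float32)*1000
    print(fn,t,cv2.boundingRect(k),cv2.minAreaRect(w))
s,c=load('w5.png'); hsv=cv2.cvtColor(c['image'],cv2.COLOR_BGR2HSV)
wh=cv2.inRange(hsv,(0,0,205),(179,40,255));wh[:,:235]=0;wh[:50]=0;wh[225:]=0;wh[:,430:]=0
cs,_=cv2.findContours(wh,0,1);k=max(cs,key=cv2.contourArea)
for z in(.065,.067,.070):print('cover',z,cv2.minAreaRect(ray(s,c,k.reshape(-1,2),z)[:,:2].astype(np.float32)*1000))
E
```

```text
w5.png 215 (463, 105, 27, 72) ((488.13824462890625, -235.78770446777344), (12.391196250915527, 43.80502700805664), 8.969515800476074)
w2.png 215 (403, 58, 24, 68) ((487.93243408203125, -235.7063751220703), (12.555291175842285, 44.168155670166016), 8.415987014770508)
cover 0.065 ((574.3985595703125, -219.40945434570312), (119.58686065673828, 99.32182312011719), 10.065946578979492)
cover 0.067 ((574.4745483398438, -219.4135284423828), (118.81498718261719, 98.68089294433594), 10.065686225891113)
cover 0.07 ((574.5885620117188, -219.4196014404297), (117.65727996826172, 97.71940612792969), 10.065569877624512)
```

>>> move_arm:
  targets: "-0.86 -0.82 0 -0.28;-0.86 -0.82 0 0;-0.86 -0.82 0 0;-0.85 -0.82 0 0;0 0 -0.9 0;0 0 -0.9 0;0 0 -0.9 0;0 0 -0.8 0;0 0 0 0;0 0 0 0"
  gripper: 36

```text
time_s: 11.07
tcp_pos: [0.4874, -0.2356, 0.1254]
ee_rot: [[0.15, -0.989, -0.003], [-0.989, -0.15, -0.0], [-0.0, 0.003, -1.0]]
wrist_force: [0.7, 0.7, 0.7]
gripper_width: 0.408
gripper_force: 0.0
```

>>> move_arm:
  targets: "0 0 0 0;0 0 0 0;0 0 0 0"

```text
time_s: 11.32
tcp_pos: [0.4889, -0.2353, 0.1275]
ee_rot: [[0.151, -0.988, 0.003], [-0.989, -0.151, -0.001], [0.001, -0.003, -1.0]]
wrist_force: [-0.5, -0.2, -0.4]
gripper_width: 0.412
gripper_force: 0.0
```

>>> move_arm:
  targets: "0 0 -0.5 0;0 0 -0.6 0;0 0 -0.6 0;0 0 -0.4 0;0 0 0 0;0 0 0 0;0 0 0 0"

```text
time_s: 11.9
tcp_pos: [0.4889, -0.2352, 0.0745]
ee_rot: [[0.152, -0.988, 0.002], [-0.988, -0.152, -0.001], [0.001, -0.002, -1.0]]
wrist_force: [-0.3, -0.1, 0.9]
gripper_width: 0.414
gripper_force: 0.0
```

>>> move_arm:
  targets: "0 0 0 0;0 0 0 0;0 0 0 0;0 0 0 0;0 0 0 0;0 0 0 0;0 0 0 0"
  gripper: 5

```text
time_s: 12.48
tcp_pos: [0.4872, -0.2353, 0.075]
ee_rot: [[0.152, -0.988, -0.001], [-0.988, -0.152, -0.001], [0.0, 0.001, -1.0]]
wrist_force: [-4.3, 0.3, 8.7]
gripper_width: 0.159
gripper_force: 33.7
```

>>> move_arm:
  targets: "0 0 0 -0.4;0 0 0 -0.8;0 0 0 -0.8;0 0 0 -0.8;0 0 0 -0.8;0 0 0 -0.8;0 0 0 -0.8;0 0 0 -0.8;0 0 0 -0.8;0 0 0 -0.8"

```text
time_s: 13.32
tcp_pos: [0.4868, -0.2352, 0.075]
ee_rot: [[-0.492, -0.871, -0.002], [-0.871, 0.492, -0.0], [0.001, 0.002, -1.0]]
wrist_force: [-5.4, 1.3, 9.8]
gripper_width: 0.161
gripper_force: 33.8
```

>>> move_arm:
  targets: "0 0 0 -0.8;0 0 0 -0.8;0 0 0 -0.8;0 0 0 -0.8;0 0 0 -0.8;0 0 0 -0.8;0 0 0 -0.8;0 0 0 -0.8;0 0 0 -0.8;0 0 0 -0.8"

```text
time_s: 14.15
tcp_pos: [0.4865, -0.2348, 0.075]
ee_rot: [[-0.937, -0.35, -0.003], [-0.35, 0.937, 0.0], [0.003, 0.001, -1.0]]
wrist_force: [-5.7, 3.3, 10.7]
gripper_width: 0.161
gripper_force: 33.9
```

>>> move_arm:
  targets: "0 0 0 -0.7;0 0 0 -0.6;0 0 0 -0.4;0 0 0 -0.3;0 0 0 0;0 0 0 0"

```text
time_s: 14.65
tcp_pos: [0.4865, -0.2347, 0.075]
ee_rot: [[-0.983, -0.185, -0.003], [-0.185, 0.983, 0.0], [0.003, 0.001, -1.0]]
wrist_force: [-6.1, 2.9, 10.4]
gripper_width: 0.158
gripper_force: 33.9
```

```bash
python3 - <<'E'
from h import *
s=sense();R=np.array(s['ee_rot']);print(np.degrees(np.arctan2(R[1,1],R[0,1])),np.round(s['moment'],2),s['wrist_force'],s['tcp_pos'],s['joints'])
E
```

```text
100.68912749704639 [ 1.03  1.51 -0.03] [-6.10492471  2.87017394 10.43676214] [ 0.48645212 -0.23470173  0.07500889] [-8.54667877e+00  2.29008026e+01 -2.23394441e+01  3.33780353e-04
 -4.49276652e+01 -7.07643541e+01]
```

>>> move_arm:
  targets: "0 0 0 -0.2;0 0 0 -0.2;0 0 0 -0.2;0 0 0 0;0 0 0 0"

```text
time_s: 15.07
tcp_pos: [0.4865, -0.2347, 0.075]
ee_rot: [[-0.991, -0.137, -0.003], [-0.137, 0.991, -0.0], [0.003, 0.0, -1.0]]
wrist_force: [-5.9, 2.4, 11.6]
gripper_width: 0.161
gripper_force: 36.2
```

```bash
python3 - <<'E'
from h import *
s=sense();R=np.array(s['ee_rot']);print(np.degrees(np.arctan2(R[1,1],R[0,1])),np.round(s['moment'],2),s['wrist_force'])
E
```

```text
97.87668299941086 [1.07 1.56 0.7 ] [-5.89478941  2.39304528 11.60038083]
```

The twisting moment rose to 0.7 N m, so the latch is at its stop. I'll release, rise and check.

>>> move_arm:
  targets: "0 0 0 0;0 0 0 0;0 0 0 0;0 0 0 0;0 0 0 0"
  gripper: 36

```text
time_s: 15.48
tcp_pos: [0.488, -0.2348, 0.0733]
ee_rot: [[-0.991, -0.133, -0.0], [-0.133, 0.991, 0.0], [-0.0, 0.0, -1.0]]
wrist_force: [-0.1, -0.6, 0.2]
gripper_width: 0.39
gripper_force: 0.0
```

>>> move_arm:
  targets: "0 0 0.3 0;0 0 0.6 0;0 0 1 0;0 0 1 0;0 0 1 0;0 0 1 0;0.5 0 1 0;0.9 0 0 0;0.9 0 0 0;0 0 0 0"

```text
time_s: 16.32
tcp_pos: [0.5488, -0.2349, 0.2214]
ee_rot: [[-0.991, -0.135, 0.003], [-0.135, 0.991, -0.001], [-0.003, -0.001, -1.0]]
wrist_force: [0.6, 0.0, -0.0]
gripper_width: 0.414
gripper_force: 0.0
```

>>> move_arm:
  targets: "0.9 0.2 0 0;0.9 0.2 0 0;0.9 0.2 0 0;0 0 0 0;0 0 0 0;0 0 0 0;0 0 0 0"

```text
time_s: 16.9
tcp_pos: [0.6121, -0.2201, 0.2212]
ee_rot: [[-0.991, -0.133, -0.001], [-0.133, 0.991, 0.0], [0.001, 0.0, -1.0]]
wrist_force: [0.2, 0.0, 0.4]
gripper_width: 0.419
gripper_force: 0.0
```

```bash
python3 - <<'E'
from h import *
s,c=snap('wrist','w6.png'); print(s['time_s'],s['tcp_pos'])
hsv=cv2.cvtColor(c['image'],cv2.COLOR_BGR2HSV)
Y=cv2.inRange(hsv,(22,100,60),(35,255,255))
cs,_=cv2.findContours(Y,0,1)
for k in cs:
    if cv2.contourArea(k)>100: print('yellow',cv2.boundingRect(k),ray(s,c,[cv2.minAreaRect(k)[0]],.09)[0])
B=Y&((hsv[:,:,2]>215)*255).astype(np.uint8);cs,_=cv2.findContours(B,0,1)
for k in cs:
    if cv2.contourArea(k)>200: print('wing',cv2.boundingRect(k),cv2.minAreaRect(ray(s,c,k.reshape(-1,2),.101)[:,:2].astype(np.float32)*1000))
wh=cv2.inRange(hsv,(0,0,205),(179,40,255));cs,_=cv2.findContours(wh,0,1)
for k in cs:
    if cv2.contourArea(k)>3000:print('white',cv2.boundingRect(k),cv2.minAreaRect(ray(s,c,k.reshape(-1,2),.065)[:,:2].astype(np.float32)*1000))
E
```

```text
16.9 [ 0.61212703 -0.2201317   0.22116755]
yellow (0, 227, 97, 38) [ 0.64475867 -0.41390442  0.09      ]
yellow (306, 0, 29, 102) [ 0.49264326 -0.23722676  0.09      ]
wing (0, 239, 62, 26) ((649.072021484375, -419.7366027832031), (12.252523422241211, 43.46023178100586), 16.741397857666016)
wing (312, 0, 23, 78) ((488.0509948730469, -235.86192321777344), (43.896644592285156, 12.428743362426758), 10.138057708740234)
white (257, 91, 140, 167) ((574.5006713867188, -219.19065856933594), (119.55567169189453, 99.83177947998047), 10.074545860290527)
```

The wing is at 10.14° against the box's 10.07°, so the latch is at its stop. The cover is still seated and hasn't moved.

```bash
python3 -c "
from station import *
print(finish_job())"
```

```text
the job is handed in; nothing more can be done
None
```

The white cover is seated on the grey box with both pins up through its holes, the yellow latch is turned to its stop over it, and the job was handed in at about 17 s; no verdict came back.

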